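# Feed a batten under the saw bridge to the length stop

### The arm

A 6-joint arm with a two-finger parallel gripper is mounted at the origin on the work surface. World frame = base frame: x ahead of the robot, y to its left, z up, the work surface at z = 0. Lengths are in m, angles in degrees, forces in N, time in s.
With the tool pointing down it reaches from about 0.35 to 0.975 m from the base axis. Payload 7.1 kg.
Tool frame: the origin (TCP) lies at the very end of the fingers, on their centre line; the grasp point (between the pads) lies 19 mm behind it; z points along the fingers, y is the line along which they close (so a half turn about z gives the same grasp; the last joint's range is limited). The gripper opens to 88 mm and grips with 3 to 60 N. Pads are 20 mm wide; open, the fingers measure 115 mm over their backs; the gripper's body (75 mm by 178 mm) begins 61 mm behind the grasp point.
Start: joints at [-73.51, 24.242, 93.386, -0, 62.372, -1.089], TCP at [0.189, -0.596, 0.223] pointing down, gripper open.
Joint ranges: [-172.04, 172.04], [-51.8, 120.97], [4.93, 147.93], [-75.15, 255.16], [6.16, 154.13], [-145.62, 145.62]. Speed limits (degrees/s): [136.94, 136.94, 172.46, 180, 180, 180].

### API

Orientations are given as a 3x3 rotation matrix whose columns are the frame's x, y, z axes.
In Python, from plant import state, camera, job_done gives the robot as it stands.
- The arm moves only by the shell command python3 -m jog 'ROWS' [FORCE]. ROWS is JSON, a list of rows, each a list of 5 numbers: the shift along the world's x, y, z in mm, then the turn about the world's z in rad, then the finger opening in mm, from 0 to 87.8. A call has 1 to 20 rows; each row is the pose to reach, as a shift and turn from the pose commanded when the call began; what a row does not reach only later rows make up. A row lasts 1/12 s, in which the tool goes at most 41.7 mm and 7.16 degrees, less where a joint would pass 70% of its speed; a pose out of reach is approached as far as the arm can. A call with a gripper value outside its range is refused whole. The fingers move at their own pace and stop on an object; FORCE is the grip in N (left out, the last holds). Time passes only in rows, so rows that repeat a pose let the fingers close. It gives the time, the measured TCP pose, the force, the opening and the grip force at its end, in the units of the state.
- state(): the state, without advancing time (a new reading comes with each control period).
- camera(name): name is "scene" or "side" or "wrist"; returns a dict with "color" (400x640x3 uint8, red, green, blue), "mtx" (3x3 intrinsics, pixels), "pose" (4x4, takes a point from camera to world coordinates). Camera axes: x right, y down, z forward; pixel columns grow to the right and rows downward; lengths in m; the calibration is good to about 2 mm. A picture is of the moment at which its call begins. There is no depth.
- job_done(): hands the job in; it is judged then, once.
The state is a dict: "t": time; "joint_positions": joint angles; "qvel": joint speeds; "tau": joint torques, N m; "position": TCP position; "eef_rot": TCP orientation; "force": force on the tool from outside, world axes, zero at the start; "ft_torque": the same for the moment, N m; "opening": finger opening in m; "finger_force": force on a finger pad.
Only numpy, scipy, OpenCV 4.12 (cv2) and the standard library are available. Lean on these libraries where they do the work, as an engineer would, in place of code of your own. Each camera call takes 0.05 s, during which the arm holds its last target. There are 200 camera calls.

### The job

Set up the pale batten for sawing: lay it on the saw guide's open end and slide it, red end first, along the fence and under the orange bridge. Once the red end sticks out well beyond the bridge let go, take hold of it again on that far side, and draw it on until the red end bears firmly against the blue length stop (a firm nudge of a few newtons). Leave it lying there, flat in the guide and touching the stop; do not shift the stop, and leave everything else on the bench where it is.

Things in the scene. Friction and masses are not known exactly. Their poses are not given: they have to be found in the camera images.
- batten: the workpiece: pale wooden batten, 200 long x 40 wide x 45 mm high, 0.15-0.28 kg, last 26 mm of one end painted red. Origin: centre of its underside. x runs lengthwise to the red end, z up. Starts on the bench on the robot's side of the guide, 40 mm width level.
- batten_red_end (a point): centre of the batten's red end face (100 mm from the origin along its x, 22.5 mm up). Axes as the batten's.
- dark_block: bystander: dark brown wood block 150 x 50 x 40 mm lying among the stock. Origin: centre of its underside, x lengthwise.
- grey_block: bystander: grey laminated block 130 x 60 x 30 mm lying among the stock. Origin: centre of its underside, x lengthwise.
- glue: bystander: yellow glue bottle, 60 mm across, 160 mm high, at the left. Origin: centre of its foot.
- can: bystander: blue can, 66 mm across, 170 mm high, at the right. Origin: centre of its foot.
- tape: bystander: yellow tape measure 82 x 40 x 68 mm, at the left. Origin: centre of its underside.
- hammer: bystander: hammer lying behind the guide, across the robot's view. Origin: under its middle.
- screwdriver: bystander: screwdriver with red handle, lying at the right. Origin: under its middle.
- guide: fixed saw guide, placed and turned a bit differently each time. Origin: on the bench under the middle of the bridge, on the channel's centre line. x = feed direction, to the stop (about world -y); y = across, away from the robot; z up. Grey bed x -275..260, y -45..58 mm, top 12 mm above the bench. Aluminium back fence, full length, y 22..40 mm, top at 27 mm.
- guide_mouth (a point): centre of the infeed face of the orange bridge's opening: guide x -30, y 0, 34.5 mm up (mid-height of a batten on the bed); axes as the guide's. Bridge x -30..30, y -45..45, top 93 mm; opening y -22..22, from the bed to 61 mm up: the batten has 2 mm each side and 4 mm above. Infeed (x below -30) has no front rail, only a slanting lead-in plate, 27 mm high, at x -56..-26, y -51..-24.
- guide_exit (a point): centre of the outfeed face of the opening: guide x 30, y 0, 34.5 mm up; axes as the guide's. Beyond it the fence and a front rail (y -36..-22, top 27 mm) form a 44 mm channel up to the stop. The fingers do not fit under the bridge; keep the fingertips above 27 mm and pinch the batten's 40 mm width over fence and rail.
- stop_face (a point): middle of the stop's face that looks to the bridge, 34.5 mm above the bench; axes as the guide's. It lies somewhere between guide x 180 and 210 mm: a batten touching it has its tail under the bridge.
- stop: blue length stop in the channel: block 26 (along the guide) x 40 mm, top 54 mm above the bench, with a black knob to 70 mm. Origin: foot of the face that looks to the bridge, 12 mm above the bench; axes as the guide's. Held by friction alone: slides along the guide if pushed with more than about 14 N.

How it is judged (in metres and radians):
On the way, in this order (a step that is already met when the one before it is completed fails the run):
1. the red end has come through under the bridge, 20 to 145 mm out on the far side, the batten lying flat in the guide (x of batten_red_end in the frame of guide between 0.05 and 0.175 m and y of batten in the frame of guide between -0.004 and 0.004 m and z of batten in the frame of guide between 0.009 and 0.015 m and angle between the x axis of batten and the x axis of guide, either way round below 0.06 rad and angle between the z axis of batten and the z axis of guide, either way round below 0.06 rad), for 0.05 s.
2. let go there: the fingers touch the batten no more (all of step 1 and contact force between the fingers and batten below 0.1 N), for 0.2 s.
3. taken again and drawn on: the red end bears on the stop with more than 2 N (contact force between batten and stop above 2 N and contact force between the fingers and batten above 1 N and y of batten in the frame of guide between -0.004 and 0.004 m and z of batten in the frame of guide between 0.009 and 0.015 m and angle between the x axis of batten and the x axis of guide, either way round below 0.06 rad and angle between the z axis of batten and the z axis of guide, either way round below 0.06 rad), for 0.05 s.
At the end, for the whole second after the job is handed in: The batten lies flat in the guide (within 4 mm of its centre line, 0.06 rad), under the bridge, red end within 2 mm of the stop's face, at rest and released; the stop is within 4 mm of where it was (x of batten_red_end in the frame of stop_face between -0.002 and 0.002 m and y of batten in the frame of guide between -0.004 and 0.004 m and z of batten in the frame of guide between 0.009 and 0.015 m and angle between the x axis of batten and the x axis of guide, either way round below 0.06 rad and angle between the z axis of batten and the z axis of guide, either way round below 0.06 rad and distance of stop_face from where it was at the start of the episode below 0.004 m and linear speed of batten below 0.01 m/s and contact force between the fingers and batten below 0.1 N); the robot touches nothing.
It fails at once if the stop is shifted by more than 4 mm (distance of stop_face from where it was at the start of the episode above 0.004 m).
It fails at once if another thing on the bench is moved by more than 20 mm (distance of any of dark_block, grey_block, glue, can, tape, hammer, screwdriver from where it was at the start of the episode above 0.02 m).
It also fails if it takes over 72 s, if anything falls off the work surface, if the arm or the gripper's body presses on something with over 40 N, if the wrist force passes 120 N, or if a joint passes its speed limit or range.

## Working session

There is one attempt and no reset: what is moved stays moved. The work goes in short steps, Python scripts to look and compute and a shell command to move; the robot and the scene stay as the last step left them, time stands still between calls to the robot, and variables do not carry over. Pictures are saved under pics/ and viewed, at most 10 in all, crops included, and the job is handed in when it is done.

```bash
mkdir -p pics; ls; cat > h.py <<'E'
import numpy as np, cv2
from plant import state, camera, job_done
def save(n,c): cv2.imwrite(f'pics/{n}.png', cv2.cvtColor(c['color'],cv2.COLOR_RGB2BGR))
def ray(c,uv,z):
    uv=np.atleast_2d(np.array(uv,float)); P=c['pose']
    d=np.c_[uv,np.ones(len(uv))]@np.linalg.inv(c['mtx']).T@P[:3,:3].T
    o=P[:3,3]; return o+d*((z-o[2])/d[:,2])[:,None]
def proj(c,X):
    X=np.atleast_2d(X); P=c['pose']; q=(X-P[:3,3])@P[:3,:3]@c['mtx'].T
    return q[:,:2]/q[:,2:]
def tri(c1,p1,c2,p2):
    M=[c['mtx']@np.linalg.inv(c['pose'])[:3] for c in (c1,c2)]
    X=cv2.triangulatePoints(M[0],M[1],np.array(p1,float).reshape(-1,2).T,np.array(p2,float).reshape(-1,2).T)
    return (X[:3]/X[3]).T
E
python3 - <<'E'
from h import *
import pickle
d={}
for n in('scene','side'):
    c=camera(n); save(n,c); d[n]=c; print(n,c['pose'].round(3).tolist(),c['mtx'].round(1).tolist())
pickle.dump(d,open('c0.pkl','wb'))
s=state();print(s['t'],s['position'],s['eef_rot'])
E
```

```text
pics
scene [[-0.73, 0.576, -0.367, 1.152], [0.683, 0.628, -0.374, 0.557], [0.015, -0.524, -0.852, 1.275], [0.0, 0.0, 0.0, 1.0]] [[497.9, 0.0, 328.2], [0.0, 497.9, 203.7], [0.0, 0.0, 1.0]]
side [[-0.76, -0.4, 0.512, 0.077], [-0.649, 0.449, -0.614, 0.605], [0.016, -0.799, -0.601, 0.669], [0.0, 0.0, 0.0, 1.0]] [[403.7, 0.0, 316.0], [0.0, 403.7, 194.1], [0.0, 0.0, 1.0]]
0.1 [ 0.18862652 -0.59533319  0.22200592] [[ 9.53308507e-01  3.01997889e-01 -4.06501580e-04]
 [ 3.01998163e-01 -9.53307613e-01  1.30591461e-03]
 [ 6.86240601e-06 -1.36770224e-03 -9.99999065e-01]]
```

View pics/scene.png

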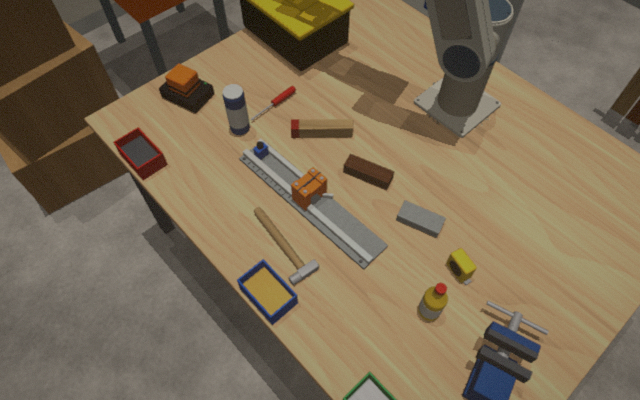

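View pics/side.png

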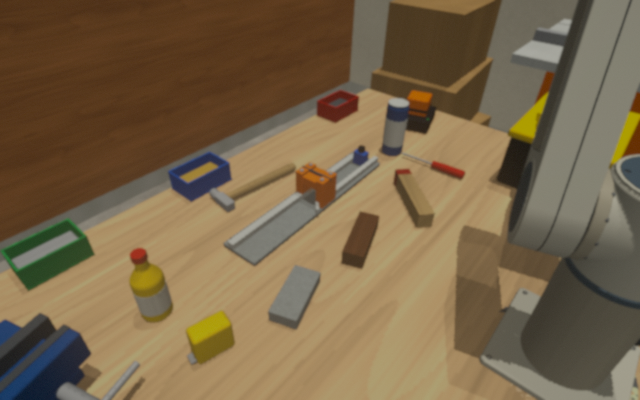

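The scene view shows the batten at about (322,128) with its red end at (295,128). The guide runs from (378,252) at the infeed, past the bridge at (310,188), to the stop at (262,150). The side view shows the batten at (413,197), the bridge at (316,183) and the stop at (361,156).

```bash
python3 - <<'E'
from h import *
import pickle
d=pickle.load(open('c0.pkl','rb')); s,c=d['scene'],d['side']
print('bed corners',ray(s,[[385,243],[370,263]],.012).round(3), ray(c,[[256,261],[228,245]],.012).round(3))
print('batten ends',ray(s,[[291,122],[353,121]],.045).round(3),ray(c,[[402,172],[425,212]],.045).round(3))
print('stop',tri(s,[262,145],c,[361,150]).round(3),'bridge',tri(s,[310,178],c,[317,172]).round(3))
w=camera('wrist'); save('w0',w); pickle.dump(w,open('w0.pkl','wb'))
print(w['pose'].round(3).tolist(),w['mtx'].round(1).tolist())
E
```

```text
bed corners [[0.578 0.208 0.012]
 [0.654 0.222 0.012]] [[0.576 0.209 0.012]
 [0.662 0.217 0.012]]
batten ends [[ 0.499 -0.29   0.045]
 [ 0.349 -0.158  0.045]] [[ 0.496 -0.271  0.045]
 [ 0.363 -0.155  0.045]]
stop [[ 0.635 -0.268  0.063]] bridge [[ 0.625 -0.057  0.096]]
[[0.303, -0.925, -0.228, 0.251], [-0.953, -0.294, -0.072, -0.575], [-0.0, 0.239, -0.971, 0.385], [0.0, 0.0, 0.0, 1.0]] [[284.3, 0.0, 320.6], [0.0, 284.3, 200.0], [0.0, 0.0, 1.0]]
```

View pics/w0.png

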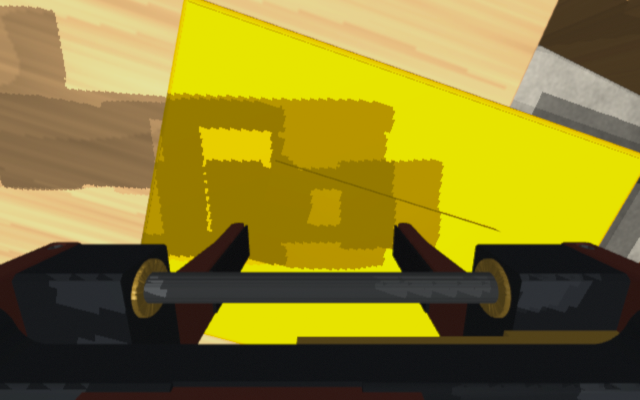

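The wrist view shows only the yellow box top under the tool. I'll go up and over to the bench, stopping where the camera can see the batten and the guide.

```bash
python3 -m jog '[[0,0,40,0,87],[0,0,80,0,87],[0,0,120,0,87],[0,0,150,0,87],[10,35,150,0,87],[25,70,150,0,87],[40,105,150,0,87],[55,140,150,0,87],[70,175,150,0,87],[85,210,150,0,87],[100,245,150,0,87],[110,270,150,0,87],[110,270,150,0,87]]' 
python3 - <<'E'
from h import *
import pickle
w=camera('wrist'); save('w1',w); pickle.dump(w,open('w1.pkl','wb'))
E
python3 -m jog '[[15,38,0,0,87],[30,76,0,0,87],[45,114,0,0,87],[60,152,0,0,87],[75,190,0,0,87],[85,225,0,0,87],[85,225,0,0,87]]'
python3 - <<'E'
from h import *
import pickle
w=camera('wrist'); save('w2',w); pickle.dump(w,open('w2.pkl','wb'))
s=state();print(s['t'],s['position'],s['eef_rot'].round(3).tolist(),w['pose'].round(3).tolist())
a=cv2.imread('pics/w1.png');b=cv2.imread('pics/w2.png')
cv2.imwrite('pics/w12.png',np.vstack([a[:290],b[:290]]))
E
```

```text
t: 1.23
position: [0.2996, -0.3219, 0.3727]
eef_rot: [[0.952, 0.305, 0.0], [0.305, -0.952, 0.001], [0.001, -0.001, -1.0]]
force: [-0.2, 0.4, -0.6]
opening: 0.0869
finger_force: 0.0
t: 1.87
position: [0.3851, -0.0968, 0.3727]
eef_rot: [[0.952, 0.307, 0.001], [0.307, -0.952, 0.002], [0.001, -0.001, -1.0]]
force: [-0.3, -0.0, 0.5]
opening: 0.0871
finger_force: 0.0
1.9167 [ 0.38459781 -0.09898427  0.3726488 ] [[0.952, 0.307, 0.0], [0.307, -0.952, 0.0], [0.0, -0.0, -1.0]] [[0.308, -0.924, -0.227, 0.448], [-0.952, -0.299, -0.073, -0.076], [-0.0, 0.238, -0.971, 0.535], [0.0, 0.0, 0.0, 1.0]]
```

View pics/w12.png

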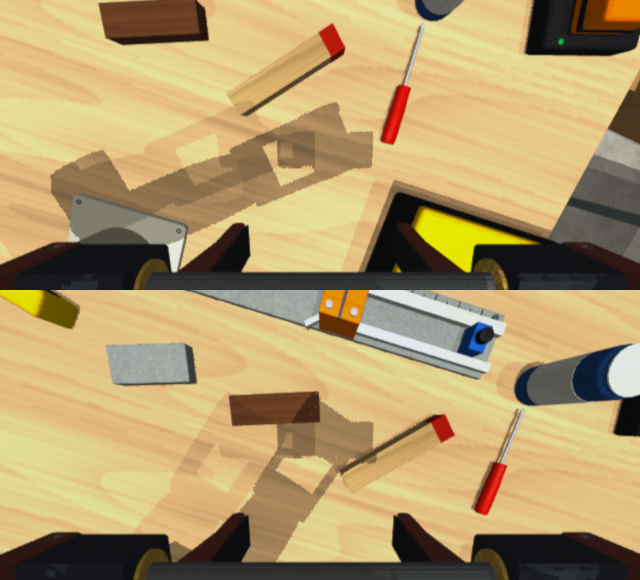

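w1 shows the batten's top face from (235,93) to the red end at (333,35). In w2 it runs from (350,180) to (447,135), and the guide is at the top of the image, cut off. I'll move forward for two full views of the guide.

```bash
python3 -m jog '[[35,15,0,-0.1,87],[70,30,0,-0.2,87],[90,40,0,-0.3,87],[90,40,0,-0.3,87]]' | head -1
python3 - <<'E'
from h import *
import pickle
w=camera('wrist'); pickle.dump(w,open('w3.pkl','wb'))
E
python3 -m jog '[[-20,-30,-20,0,87],[-35,-60,-40,0,87],[-35,-80,-60,0,87],[-35,-80,-60,0,87]]' | head -1
python3 - <<'E'
from h import *
import pickle
w=camera('wrist'); pickle.dump(w,open('w4.pkl','wb'))
W=[pickle.load(open(f'w{i}.pkl','rb')) for i in (1,2,3,4)]
save('w3',W[2]);save('w4',W[3])
a,b,c,d=[cv2.cvtColor(w['color'],cv2.COLOR_RGB2BGR) for w in W]
r=lambda i,x,y,w,h:cv2.resize(i[y:y+h,x:x+w],(400,300),interpolation=cv2.INTER_CUBIC)
cv2.imwrite('pics/crop.png',np.vstack([np.hstack([r(a,220,15,133,100),r(b,330,115,133,100)]),np.hstack([cv2.resize(c,(400,250)),cv2.resize(d,(400,250))])]))
s=state();print(s['position'],s['eef_rot'].round(3).tolist())
E
```

```text
t: 2.25
t: 2.63
[ 0.43619922 -0.14302076  0.31110362] [[1.0, 0.004, -0.004], [0.004, -1.0, 0.001], [-0.004, -0.001, -1.0]]
```

View pics/crop.png

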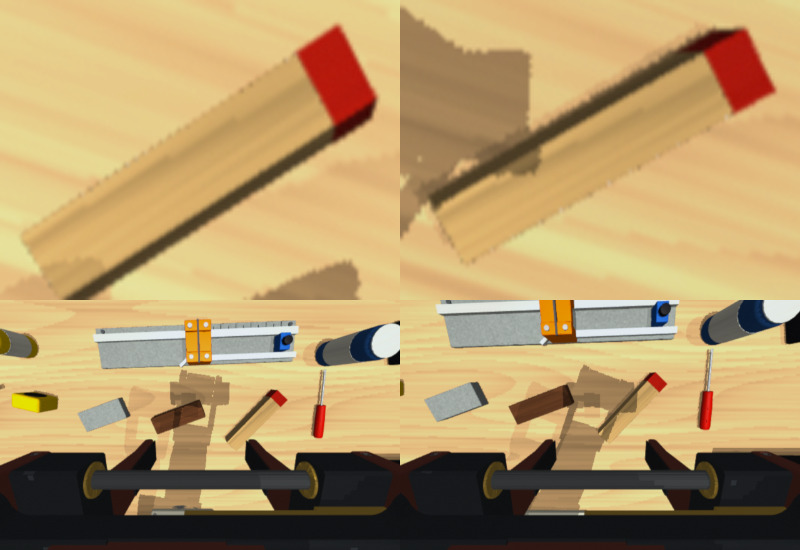

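In the crops, the batten's top corners are sharp in both views. The lower half shows the guide in full in w3 (rows 30–110 at full resolution), and w4 is closer. Next I'll triangulate the batten and enlarge the guide.

```bash
python3 - <<'E'
from h import *
import pickle
W={i:pickle.load(open(f'w{i}.pkl','rb')) for i in (1,2,3,4)}
p1=np.array([[22,234],[340,25],[376,100],[60,300]])/3+[220,15]-.33
p2=np.array([[32,207],[345,28],[376,92],[70,264]])/3+[330,115]-.33
print(tri(W[1],p1,W[2],p2).round(4))
for w,p in((1,p1),(2,p2)):
    X=ray(W[w],p,.045)[:,:2]; 
    t=(X[0]+X[3])/2;r=(X[1]+X[2])/2;d=r-t
    print('centre',((r+t)/2).round(4),'len',np.linalg.norm(d).round(4),'ang',np.degrees(np.arctan2(d[1],d[0])).round(2),'w',np.linalg.norm(X[1]-X[2]).round(4))
a,b=[cv2.imread(f'pics/w{i}.png') for i in(3,4)]
print(a.shape)
A=cv2.resize(a[25:115,145:485],None,fx=2.35,fy=2.35,interpolation=cv2.INTER_CUBIC)
B=cv2.resize(b[0:80,60:450],(799,164),interpolation=cv2.INTER_CUBIC)
cv2.imwrite('pics/g.png',np.vstack([A,B[:, :1].repeat(0,1) if 0 else cv2.copyMakeBorder(B,0,0,0,A.shape[1]-B.shape[1],0)]))
E
```

```text
[[ 0.3716 -0.1374  0.0424]
 [ 0.5211 -0.2704  0.0434]
 [ 0.4933 -0.2998  0.0464]
 [ 0.3461 -0.1682  0.0502]]
centre [ 0.4326 -0.2187] len 0.1991 ang -41.78 w 0.04
centre [ 0.4332 -0.2193] len 0.1986 ang -41.63 w 0.0409
(400, 640, 3)
```

View pics/g.png

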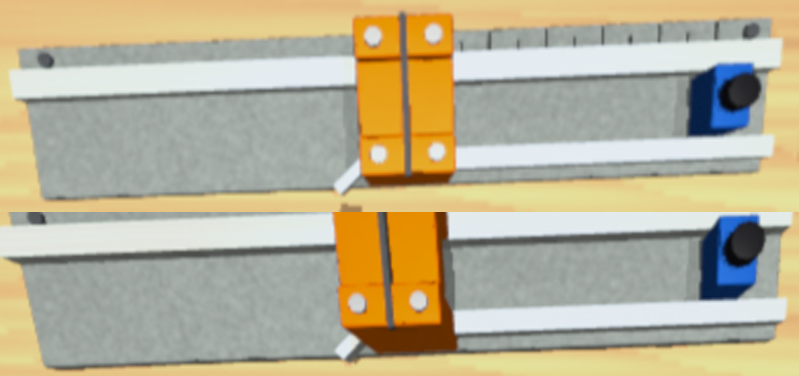

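```bash
cat > g.py <<'E'
from h import *
import pickle
out=[]
for i in (3,4):
    w=pickle.load(open(f'w{i}.pkl','rb')); hsv=cv2.cvtColor(w['color'],cv2.COLOR_RGB2HSV); g=hsv[...,2].astype(float)
    m=((hsv[...,1]<40)&(hsv[...,2]>185)).astype(np.uint8)
    n,l,st,_=cv2.connectedComponentsWithStats(m[:130]); 
    for k in range(1,n):
        x,y,W,H,A=st[k]
        if W<60 or x>480: continue
        cols=np.arange(x+6,x+W-6); top=np.array([np.argmax(l[:130,c]==k) for c in cols])
        ok=top>1
        if ok.sum()<40: print(i,'clipped',st[k]);continue
        X=ray(w,np.c_[cols[ok],top[ok]-.5],.027)[:,:2]
        for _ in range(3):
            f=cv2.fitLine(X.astype(np.float32),cv2.DIST_HUBER,0,1e-4,1e-4).ravel(); nrm=np.array([-f[1],f[0]]); r=(X-f[2:])@nrm; X=X[abs(r)<.0015]
        s=-np.sign(f[1]); d=f[:2]*s; nv=np.array([-d[1],d[0]])
        print(i,st[k],'ang',np.degrees(np.arctan2(d[1],d[0])).round(2),'offset n.p',(nv@f[2:]).round(4),len(X),'nv',nv.round(4))
w=pickle.load(open('w3.pkl','rb'))
P=lambda a:np.array(a,float)/2.35+[145,25]-.3
print('bridge top corners',ray(w,P([[355,17],[452,14],[362,178],[455,172]]),.093).round(4).tolist())
print('bed infeed front corner',ray(w,P([[43,198]]),.012).round(4), 'outfeed',ray(w,P([[760,172]]),.012).round(4))
print('stop top corners',ray(w,P([[713,66],[754,64]]),.054).round(4), 'stop foot', ray(w,P([[690,133]]),.012).round(4))
w4=pickle.load(open('w4.pkl','rb')); Q=lambda a:np.array(a,float)/[799/390,164/80]+[60,-212*80/164]-.3
print('tri stop knob, screws',tri(w,P([[742,91],[436,151],[378,153]]),w4,Q([[745,243],[418,300],[357,303]])).round(4).tolist())
E
python3 g.py
```

```text
3 [ 338   41  140   18 1728] ang -87.73 offset n.p 0.6714 128 nv [0.9992 0.0396]
3 [ 149   48  147   19 1870] ang -87.58 offset n.p 0.6714 135 nv [0.9991 0.0423]
3 [ 339   82  135   15 1299] ang -87.89 offset n.p 0.61 123 nv [0.9993 0.0368]
4 [  57    0  167   22 2540] ang -87.72 offset n.p 0.6708 121 nv [0.9992 0.0397]
4 clipped [ 278    0  169   13 1529]
4 [ 282   41  162   18 1867] ang -87.8 offset n.p 0.6094 150 nv [0.9993 0.0384]
bridge top corners [[0.6758, -0.0257, 0.093], [0.6776, -0.0833, 0.093], [0.585, -0.0284, 0.093], [0.5888, -0.0867, 0.093]]
bed infeed front corner [[0.5779 0.2159 0.012 ]] outfeed [[ 0.5979 -0.3175  0.012 ]]
stop top corners [[ 0.6593 -0.2575  0.054 ]
 [ 0.6606 -0.2844  0.054 ]] stop foot [[ 0.6247 -0.2629  0.012 ]]
tri stop knob, screws [[0.6413, -0.2725, 0.0665], [0.6007, -0.0746, 0.0953], [0.5995, -0.0385, 0.0939]]
```

Batten: centre (0.433, −0.219), angle −41.7°. Guide: origin (0.634, −0.056), direction −87.75°, stop at guide x of about 203 mm. I'll grip 40 mm behind the batten's centre, with tool yaw at 138.3° so that the last joint stays in range at the guide.

```bash
python3 -m jog '[[-5,-5,0,0.12,87],[-10,-10,0,0.24,87],[-15,-20,0,0.36,87],[-20,-30,0,0.48,87],[-25,-40,-10,0.6,87],[-30,-49,-20,0.72,87],[-33,-49,-40,0.84,87],[-33,-49,-60,0.96,87],[-33,-49,-80,1.08,87],[-33,-49,-100,1.2,87],[-33,-49,-120,1.32,87],[-33,-49,-140,1.44,87],[-33,-49,-160,1.56,87],[-33,-49,-180,1.68,87],[-33,-49,-200,1.8,87],[-33,-49,-200,1.92,87],[-33,-49,-200,2.04,87],[-33,-49,-200,2.16,87],[-33,-49,-200,2.28,87],[-33,-49,-200,2.4,87]]'
python3 -m jog '[[0,0,0,0.01,87],[0,0,0,0.01,87],[0,0,0,0.01,87]]'
python3 - <<'E'
from h import *
s=state();R=s['eef_rot'];print(s['position'],np.degrees(np.arctan2(R[1,0],R[0,0])),s['joint_positions'])
w=camera('wrist');save('p1',w)
E
```

```text
t: 4.35
position: [0.4064, -0.1903, 0.1137]
eef_rot: [[-0.746, 0.665, 0.001], [0.665, 0.746, -0.001], [-0.001, 0.0, -1.0]]
force: [-0.2, -0.1, 0.1]
opening: 0.0868
finger_force: 0.0
t: 4.6
position: [0.4061, -0.1901, 0.1132]
eef_rot: [[-0.747, 0.665, 0.001], [0.665, 0.747, -0.0], [-0.001, 0.0, -1.0]]
force: [-0.9, 0.2, 0.2]
opening: 0.0869
finger_force: 0.0
[ 0.40611901 -0.19005804  0.11324307] 138.29469070670748 [-2.65998576e+01  1.99120218e+01  1.19564712e+02  3.31561330e-04
  4.04680490e+01 -7.48948072e+01]
```

View pics/p1.png

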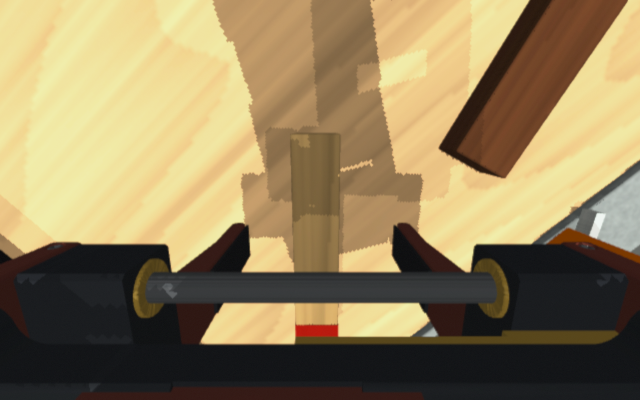

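The batten is centred between the fingers, its top spanning columns 292–340, and lies straight. I'll go down and grip.

```bash
python3 -m jog '[[-2.5,-2,-30,0,87],[-2.5,-2,-60,0,87],[-2.5,-2,-85,0,87],[-2.5,-2,-93,0,87],[-2.5,-2,-93,0,87],[-2.5,-2,-93,0,20],[-2.5,-2,-93,0,20],[-2.5,-2,-93,0,20],[-2.5,-2,-93,0,20],[-2.5,-2,-93,0,20],[-2.5,-2,-93,0,20],[-2.5,-2,-93,0,20],[-2.5,-2,-93,0,20],[-2.5,-2,-93,0,20]]' 45
```

```text
t: 5.82
position: [0.4033, -0.1919, 0.0199]
eef_rot: [[-0.748, 0.663, 0.0], [0.663, 0.748, -0.0], [-0.0, 0.0, -1.0]]
force: [-0.7, -0.5, 6.7]
opening: 0.0399
finger_force: 45.0
```

```bash
python3 -m jog '[[0,0,15,0,20],[0,0,40,0,20],[0,0,70,0,20],[0,0,95,0,20],[10,15,100,-0.03,20],[25,38,100,-0.09,20],[43,66,100,-0.16,20],[62,95,100,-0.24,20],[81,124,100,-0.32,20],[100,153,100,-0.40,20],[119,182,100,-0.48,20],[138,211,100,-0.56,20],[157,240,100,-0.63,20],[176,269,100,-0.70,20],[195,298,100,-0.76,20],[210,321,100,-0.79,20],[219,335,100,-0.806,20],[223,341,100,-0.806,20],[223,341,100,-0.806,20],[223,341,100,-0.806,20]]'
python3 - <<'E'
from h import *
s=state();R=s['eef_rot'];print(s['position'],np.degrees(np.arctan2(R[1,0],R[0,0])),s['joint_positions'].round(1))
a=camera('scene');b=camera('side')
r=lambda c,X,W=400,H=300:cv2.resize(cv2.cvtColor(c['color'],cv2.COLOR_RGB2BGR)[X[1]:X[1]+150,X[0]:X[0]+200],(W,H),interpolation=cv2.INTER_CUBIC)
cv2.imwrite('pics/lift.png',np.hstack([r(a,(240,120)),r(b,(180,110))]))
E
```

```text
t: 7.48
position: [0.6252, 0.1487, 0.1189]
eef_rot: [[-0.041, 0.999, -0.002], [0.999, 0.041, -0.001], [-0.001, -0.002, -1.0]]
force: [-0.2, 0.5, -2.0]
opening: 0.0397
finger_force: 45.0
[0.62524329 0.14865046 0.11891338] 92.3411503848763 [12.3 32.9 94.6 -0.  52.6 10. ]
```

View pics/lift.png

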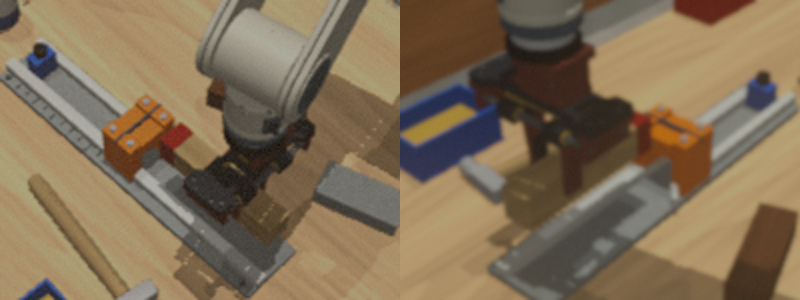

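The batten is held level above the infeed, with its red end just short of the bridge. I'll lower it onto the bed.

```bash
python3 -m jog '[[0,0,-25,0,20],[0,0,-50,0,20],[0,0,-70,0,20],[0,0,-80,0,20],[0,0,-80,0,20],[0,0,-80,0,20]]'; python3 -m jog '[[0,0,-2,0,20],[0,0,-4,0,20],[0,0,-6,0,20],[0,0,-6,0,20],[0,0,-6,0,20]]'
```

```text
t: 8.08
position: [0.6257, 0.1484, 0.0396]
eef_rot: [[-0.039, 0.999, -0.002], [0.999, 0.039, -0.0], [-0.0, -0.002, -1.0]]
force: [-4.8, -0.9, -4.9]
opening: 0.0396
finger_force: 45.0
t: 8.5
position: [0.6257, 0.1491, 0.0345]
eef_rot: [[-0.04, 0.999, -0.001], [0.999, 0.04, -0.0], [-0.0, -0.001, -1.0]]
force: [-5.8, -1.9, 1.4]
opening: 0.0401
finger_force: 45.0
```

```bash
python3 -m jog '[[-1,0,0,0,20],[-1,0,-1,0,20],[-1,0,-2,0,20],[-1,0,-2,0,20],[-1,0,-2,0,20]]'; python3 -m jog '[[-1,0,0,0,20],[-1,0,0,0,20],[-1,0,0,0,20]]'
```

```text
t: 8.92
position: [0.6256, 0.1494, 0.032]
eef_rot: [[-0.04, 0.999, 0.001], [0.999, 0.04, 0.0], [0.0, 0.001, -1.0]]
force: [-3.5, 0.4, 1.6]
opening: 0.0397
finger_force: 45.0
t: 9.17
position: [0.6254, 0.1494, 0.032]
eef_rot: [[-0.04, 0.999, 0.002], [0.999, 0.04, 0.0], [0.0, 0.002, -1.0]]
force: [0.1, 0.6, -0.9]
opening: 0.0397
finger_force: 45.0
```

```bash
python3 -m jog '[[-0.7,0,-0.5,0,20],[0,-8,-0.5,0,20],[0.2,-16,-0.5,0,20],[0.5,-24,-0.5,0,20],[0.8,-32,-0.5,0,20],[1,-40,-0.5,0,20],[1.3,-48,-0.5,0,20],[1.3,-48,-0.5,0,20],[1.3,-48,-0.5,0,20]]'
```

```text
t: 9.92
position: [0.6263, 0.0996, 0.032]
eef_rot: [[-0.039, 0.999, 0.001], [0.999, 0.039, -0.001], [-0.001, 0.001, -1.0]]
force: [0.3, -2.3, 6.8]
opening: 0.0398
finger_force: 45.0
```

```bash
python3 -m jog '[[0.3,-8,0.5,0,20],[0.6,-17,0.5,0,20],[1,-26,0.5,0,20],[1.4,-35,0.5,0,20],[1.8,-44,0.5,0,20],[2,-50,0.5,0,20],[2,-50,0.5,0,20]]';  python3 -m jog '[[0.3,-9,0,0,20],[0.7,-18,0,0,20],[1.1,-27,0,0,20],[1.5,-36,0,0,20],[1.9,-45,0,0,20],[2.3,-54,0,0,20],[2.4,-57,0,0,20],[2.4,-57,0,0,20],[2.4,-57,0,0,20]]'
```

```text
t: 10.5
position: [0.6278, 0.0491, 0.032]
eef_rot: [[-0.039, 0.999, 0.0], [0.999, 0.039, -0.001], [-0.001, 0.0, -1.0]]
force: [0.2, -2.7, 5.9]
opening: 0.0396
finger_force: 45.0
t: 11.25
position: [0.6301, -0.0077, 0.032]
eef_rot: [[-0.039, 0.999, 0.0], [0.999, 0.039, -0.001], [-0.001, 0.0, -1.0]]
force: [-0.6, -1.2, 4.3]
opening: 0.04
finger_force: 45.0
```

It slid through smoothly. I'll release, lift and look.

```bash
python3 -m jog '[[0,0,0,0,87],[0,0,0,0,87],[0,0,0,0,87],[0,0,0,0,87],[0,0,0,0,87],[0,0,0,0,87],[0,0,40,0,87],[0,0,80,0,87],[0,0,110,0,87],[1,-35,110,0,87],[3,-75,110,0,87],[4.5,-113,110,0,87],[4.5,-113,110,0,87],[4.5,-113,110,0,87]]'
python3 - <<'E'
from h import *
s=state();R=s['eef_rot'];print(s['position'],np.degrees(np.arctan2(R[1,0],R[0,0])))
import pickle
a=camera('scene');b=camera('side');w=camera('wrist');pickle.dump((a,b,w),open('r.pkl','wb'))
r=lambda c,X:cv2.resize(cv2.cvtColor(c['color'],cv2.COLOR_RGB2BGR)[X[1]:X[1]+150,X[0]:X[0]+200],(400,300),interpolation=cv2.INTER_CUBIC)
cv2.imwrite('pics/rel.png',np.vstack([np.hstack([r(a,(200,110)),r(b,(220,110))]),cv2.resize(cv2.cvtColor(w['color'],cv2.COLOR_RGB2BGR),(480,300))[:,:].copy() if 0 else cv2.copyMakeBorder(cv2.resize(cv2.cvtColor(w['color'],cv2.COLOR_RGB2BGR),(480,300)),0,0,0,320,0)]))
E
```

```text
t: 12.42
position: [0.6343, -0.1206, 0.1416]
eef_rot: [[-0.037, 0.999, 0.0], [0.999, 0.037, -0.0], [-0.0, 0.0, -1.0]]
force: [0.2, -0.1, -0.4]
opening: 0.0868
finger_force: 0.0
[ 0.63430589 -0.12061452  0.14163746] 92.11060782821801
```

View pics/rel.png

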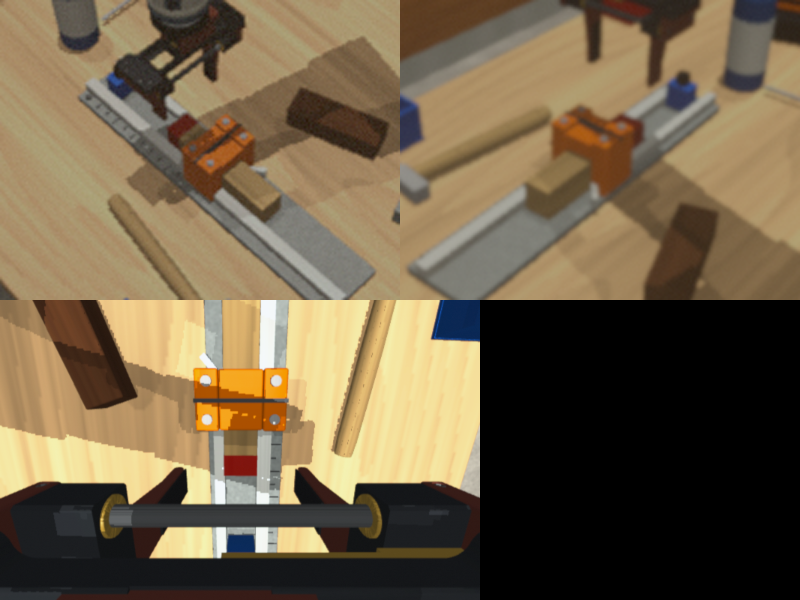

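The batten is through and lies flat. In the wrist image, the red end's edge is at about row 233, column 320. I'll work out its position.

```bash
python3 - <<'E'
from h import *
import pickle
a,b,w=pickle.load(open('r.pkl','rb'))
d=np.array([.0393,-.9992]);n=np.array([.9992,.0393]);o=np.array([.6341,-.0561])
h=cv2.cvtColor(w['color'],cv2.COLOR_RGB2HSV); m=((h[...,1]>150)&((h[...,0]<8)|(h[...,0]>172))&(h[...,2]>60)).astype(np.uint8); m[:,:280]=0;m[:,360:]=0;m[:205]=0;m[250:]=0
ys,xs=np.where(m); q=[[xs.min()-.5,ys.min()-.5],[xs.max()+.5,ys.min()-.5],[xs.min()-.5,ys.max()+.5],[xs.max()+.5,ys.max()+.5]]
print(q)
for X in ray(w,q,.057)[:,:2]-o: print((d@X*1000).round(1),(n@X*1000).round(1))
X=state()['position'][:2]-o;print('tcp',d@X,n@X)
E
```

```text
[[np.float64(298.5), np.float64(207.5)], [np.float64(342.5), np.float64(207.5)], [np.float64(298.5), np.float64(233.5)], [np.float64(342.5), np.float64(233.5)]]
64.6 -21.5
64.5 18.2
89.4 -21.9
89.4 18.7
tcp 0.06163540539990865 -0.0023574333054287825
```

```bash
python3 -m jog '[[0.5,-1,-40,0,87],[0.5,-1,-80,0,87],[0.5,-1,-105,0,87],[0.5,-1,-109,0,87],[0.5,-1,-109,0,87],[0.5,-1,-109,0,20],[0.5,-1,-109,0,20],[0.5,-1,-109,0,20],[0.5,-1,-109,0,20],[0.5,-1,-109,0,20],[0.5,-1,-109,0,20],[0.5,-1,-109,0,20],[0.5,-1,-109,0,20],[0.5,-1,-109,0,20]]' 40; python3 -m jog '[[0.3,-8,0,0,20],[0.7,-17,0,0,20],[1.1,-26,0,0,20],[1.5,-35,0,0,20],[1.9,-44,0,0,20],[2.3,-53,0,0,20],[2.7,-62,0,0,20],[3.1,-71,0,0,20],[3.4,-80,0,0,20],[3.7,-88,0,0,20],[4,-95,0,0,20],[4.2,-100,0,0,20],[4.2,-100,0,0,20],[4.2,-100,0,0,20]]'
```

```text
t: 13.73
position: [0.635, -0.1199, 0.0329]
eef_rot: [[-0.04, 0.999, -0.0], [0.999, 0.04, -0.0], [-0.0, -0.0, -1.0]]
force: [-1.0, -0.3, 4.4]
opening: 0.0397
finger_force: 40.0
t: 14.9
position: [0.6394, -0.2218, 0.033]
eef_rot: [[-0.039, 0.999, 0.001], [0.999, 0.039, -0.002], [-0.002, 0.001, -1.0]]
force: [0.3, -4.2, 4.3]
opening: 0.0397
finger_force: 40.0
```

```bash
for i in 1; do python3 -m jog '[[0.1,-2,0,0,20],[0.2,-4,0,0,20],[0.3,-6,0,0,20],[0.3,-6,0,0,20],[0.3,-6,0,0,20]]' | sed -n '2p;4p;1p'; python3 -m jog '[[0,-1,0,0,20],[0,-2,0,0,20],[0,-2,0,0,20],[0,-2,0,0,20]]' | sed -n '2p;4p;1p'; done
```

```text
t: 15.32
position: [0.6396, -0.2255, 0.033]
force: [-1.0, 3.1, 6.5]
t: 15.65
position: [0.6396, -0.2272, 0.0329]
force: [-1.0, 4.3, 6.3]
```

```bash
for i in 1 2; do python3 -m jog '[[0,-1,0,0,20],[0.1,-2,0,0,20],[0.1,-2,0,0,20],[0.1,-2,0,0,20]]' | sed -n '2p;4p'; done
```

```text
position: [0.6396, -0.2291, 0.0329]
force: [-0.9, 4.9, 6.6]
position: [0.6398, -0.2311, 0.0329]
force: [0.0, 4.1, 6.6]
```

```bash
for i in 1 2 3; do python3 -m jog '[[0,-0.5,0,0,20],[0,-1,0,0,20],[0,-1,0,0,20]]' | sed -n '2p;4p'; done
```

```text
position: [0.6398, -0.232, 0.0329]
force: [-0.1, 5.5, 7.2]
position: [0.6398, -0.2331, 0.0329]
force: [-0.4, 5.7, 6.6]
position: [0.6398, -0.2332, 0.0329]
force: [0.2, 9.4, 6.8]
```

The tool stopped at y = −0.233 and the force rose from about 5 to 9.4 N, so it has reached the stop. I'll press slightly, hold and release.

```bash
python3 -m jog '[[0,-0.4,0,0,20],[0,-0.4,0,0,20],[0,-0.4,0,0,20],[0,-0.4,0,0,20]]' | sed -n '2p;4p'; python3 -m jog '[[0,0,0,0,87],[0,0,0,0,87],[0,0,0,0,87],[0,0,0,0,87],[0,0,0,0,87],[0,0,0,0,87],[0,0,0,0,87],[0,0,40,0,87],[0,0,80,0,87],[-1,40,115,0,87],[-3,80,120,0,87],[-4,120,120,0,87],[-5,160,120,0,87],[-5,160,120,0,87],[-5,160,120,0,87]]'
python3 - <<'E'
from h import *
import pickle
a=camera('scene');b=camera('side');pickle.dump((a,b),open('e.pkl','wb'))
r=lambda c,X:cv2.resize(cv2.cvtColor(c['color'],cv2.COLOR_RGB2BGR)[X[1]:X[1]+100,X[0]:X[0]+133],(400,300),interpolation=cv2.INTER_CUBIC)
cv2.imwrite('pics/end.png',np.hstack([r(a,(230,120)),r(b,(290,110))]))
a0=pickle.load(open('c0.pkl','rb'))
for n,c in(('scene',a),('side',b)):
    for im in(a0[n],c):
        h=cv2.cvtColor(im['color'],cv2.COLOR_RGB2HSV);m=((h[...,0]>105)&(h[...,0]<125)&(h[...,1]>150)).astype(np.uint8)
        x,y=(245,135) if n=='scene' else (345,140); q=m[y:y+35,x:x+35]; ys,xs=np.where(q); print(n,xs.mean()+x,ys.mean()+y,len(xs))
E
```

```text
position: [0.6398, -0.2333, 0.0329]
force: [0.2, 10.9, 6.9]
t: 18.65
position: [0.6346, -0.0728, 0.153]
eef_rot: [[-0.044, 0.999, 0.0], [0.999, 0.044, 0.0], [0.0, 0.0, -1.0]]
force: [-1.1, -0.7, 0.4]
opening: 0.0871
finger_force: 0.0
scene 259.1666666666667 148.83333333333334 18
scene 257.4 148.6 15
side nan nan 0
side nan nan 0<stdin>:10: RuntimeWarning: Mean of empty slice.
  ret = ret.dtype.type(ret / rcount)
```

View pics/end.png

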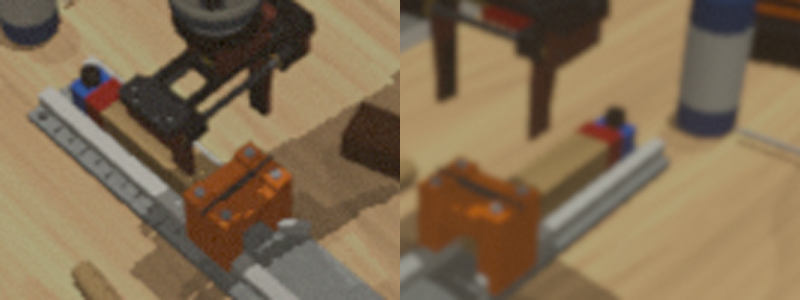

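The red end lies flush against the blue stop, the batten is flat in the channel with its tail under the bridge, and the robot is clear.

```bash
python3 -c "
from plant import job_done
print(job_done())"
```

```text
the job is handed in; nothing more can be done
None
```

The job is handed in, though no verdict came back: the batten lies flat in the guide with its tail under the bridge and its red end against the blue stop (pressed with an estimated 5–6 N), and the gripper is open and clear.

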